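Hang a wall data logger on its stud by the keyhole

ROBOT

A 6-joint arm with a two-finger parallel gripper is mounted at the origin on the work surface. World frame = base frame: x ahead of the robot, y to its left, z up, the work surface at z = 0. Lengths are in m, angles in rad, forces in N, time in s.
With the tool pointing down it reaches from about 0.35 to 0.775 m from the base axis. Payload 5.5 kg.
Tool frame: the origin (TCP) lies at the very end of the fingers, on their centre line; the grasp point (between the pads) lies 19 mm behind it; z points along the fingers, y is the line along which they close (so a half turn about z gives the same grasp; the last joint's range is limited). The gripper opens to 85 mm and grips with 20 to 120 N. Pads are 22 mm wide; open, the fingers measure 114 mm over their backs; the gripper's body (76 mm by 85 mm) begins 54 mm behind the grasp point. The pads swing forward as they close: fully open they stand 13 mm farther back than shut.
Start: joints at [1.176, 0.313, 0.046, 1.304, 0, 1.431], TCP at [0.145, 0.556, 0.231] pointing down, gripper open.
Joint ranges: [-2.76, 2.76], [-0.86, 1.69], [-1.03, 1.26], [-2.2, 2.34], [-1.47, 1.5], [-3.14, 3.14]. Speed limits (rad/s): [2.57, 2.57, 3.14, 3.14, 3.14, 3.14].

INTERFACE

Orientations are given as a unit quaternion [w, x, y, z].
In Python, from workcell import env gives the robot as it stands. The module is installed in compiled form; this text tells all that it offers.
- The arm moves only by the tool jog_arm, never from a script. Its argument "rows" is a list of rows, each a list of 6 numbers: the shift along the world's x, y, z in units of 40 mm (1.0 is 40 mm), then the turn, a rotation vector about the world's x, y, z in units of 6 degrees (1.0 is 6 degrees). In form: [[x, y, z, wx, wy, wz], ...]. A call has 1 to 12 rows; each row is the pose to reach, as a shift and turn from the pose commanded when the call began; what a row does not reach only later rows make up. A row lasts 1/12 s, in which the tool goes at most 41.7 mm and 7.16 degrees, less where a joint would pass 70% of its speed; a pose out of reach is approached as far as the arm can. A call with a gripper value outside its range is refused whole. "jaw" is the gripper command: -1 is fully open, 1 is shut, values between are in proportion, set as the call begins (left out, the last holds). The fingers move at their own pace and stop on an object; "force" is the grip in N (left out, the last holds). Time passes only in rows, so rows that repeat a pose let the fingers close. It gives the time, the measured TCP pose, the force, the opening and the grip force at its end, in the units of the state.
- env.get_state(): the state, without advancing time (a new reading comes with each control period).
- env.read_camera(name): name is "scene" or "top" or "wrist"; returns a dict with "pixels" (400x640x3 uint8, red, green, blue), "mtx" (3x3 intrinsics, pixels), "cam_to_world" (4x4, takes a point from camera to world coordinates). Camera axes: x right, y up, looking along -z (the intrinsics and any distortion apply to the point x, -y, -z); pixel columns grow to the right and rows downward; lengths in m; the calibration is good to about 2 mm. A picture is of the moment at which its call begins. There is no depth.
- env.hand_in(): hands the job in; it is judged then, once.
The state is a dict: "clock": time; "joint_pos": joint angles; "qvel": joint speeds; "tau": joint torques, N m; "tcp_pos": TCP position; "orientation": TCP orientation; "wrist_force": force on the tool from outside, world axes, zero at the start; "ft_torque": the same for the moment, N m; "finger_gap": finger opening in m; "grip_force": force on a finger pad.
Only numpy, scipy, OpenCV 4.12 (cv2) and the standard library are available. Lean on these libraries where they do the work, as an engineer would, in place of code of your own. Each camera call takes 0.05 s, during which the arm holds its last target. There are 200 camera calls.

TASK

Pick up the white wall logger that stands on the bench and hang it on the steel stud of the grey upright panel: bring the keyhole in its back over the stud's head until the back lies flat on the panel, then pull it straight down until the stud is fully home at the end of the slot, and let go, leaving it hanging upright. The stud's exact place must be felt or seen; be gentle and never force the logger against the panel or the stud (15 N of pull is enough to lock it), and leave the bottles, the jar and the beaker where they stand.

Things in the scene. Friction and masses are not known exactly. Their poses are not given: they have to be found in the camera images.
- logger: white plastic wall logger, a hollow upright box 42 mm deep (its x) x 50 mm wide (its y) x 110 mm high (its z), about 0.22 kg, standing free on the bench. Origin: centre of its underside. Its front with a dark display looks to its -x; its flat back, at x = +21 mm, has the keyhole. Can be gripped from above across the 50 mm width, near the top.
- keyhole (a point): centre of the keyhole's round (octagonal) opening, 17 mm across flats, on the logger's back plane, 62 mm above its underside on its middle line. A slot 7.5 mm wide runs straight up from the opening with funnelled corners. The back is 4 mm thick; beside the slot, inside, wedges thicken it to 8 mm towards the slot's end. Axes as logger.
- slot_end (a point): where the stud's shank axis lies when fully home in the slot: on the logger's back plane, 21.5 mm above the opening's centre, 83.5 mm above the underside. Axes as logger.
- panel: grey upright metal panel fixed to the bench, 220 mm wide (its y), 140 mm high, 18 mm thick (its x), with a foot behind it (+x side). Origin: centre of the panel's underside, at bench height. Its flat front, at x = -9 mm, looks to its -x and carries the stud; a hung logger has the same axes as the panel. A small white socket, flat, lies low at y = -78 mm.
- panel_mark (a point): nominal place of the stud's axis on the panel's front face, 110 mm above the bench on the panel's middle line. The real stud stands up to 6 mm from here sideways (panel y) and up to 6 mm up or down (panel z); this is not measured. The stud points straight out (panel -x): shank 5 mm in diameter, round head 12 mm in diameter and 3 mm thick, its underside 5 mm and its outer face 8 mm off the panel. Sideways and inward the stud is rigid. Axes as panel.
- stud (a joint): how far the stud's head is drawn out against its spring (m): 0 at rest, at most 0.005. 1500 N/m, 3 N preload. Once the logger is some 7 mm below the place where the opening is centred on the stud, the wedges draw the head out, to about 0.0025 in the last 2 mm. The drag, 4 to 12 N, exceeds the logger's weight, so it does not drop home: pull till it stops dead, 21.5 mm down.
- amber_bottle: amber glass bottle, 60 mm in diameter, 130 mm high, bystander. Origin: centre of its underside.
- beaker: open glass beaker, 64 mm in diameter, 75 mm high, bystander. Origin: centre of its underside.
- jar: white plastic jar, 56 mm in diameter, 70 mm high, bystander. Origin: centre of its underside.
- clear_bottle: clear glass bottle, 56 mm in diameter, 110 mm high, bystander behind the panel. Origin: centre of its underside.
Things that resemble listed ones, but are neither listed nor needed, are in the scene too. Several things have the shape of the panel; the one meant has the colours described above. Leave any pink look-alike of the logger alone.

How it is judged:
On the way:
1. the keyhole's opening is over the stud's head: the logger's back lies on the panel (within 3 mm), upright, at the height where the stud is in the opening (x of logger in the frame of panel above -0.033 m and y of logger in the frame of panel between -0.012 and 0.012 m and z of logger in the frame of panel between 0.036 and 0.06 m and angle between logger's own z axis and vertical below 0.15 rad), for 0.1 s.
At the end, for the whole second after the job is handed in: The logger hangs at rest on the stud, let go: back on the panel within 3 mm, upright within 5 degrees, its middle line within 12 mm of the panel's, its underside 16 to 39 mm above the bench, and the stud fully home in the slot (head drawn out more than 2.2 mm by the wedges) (value of joint stud above 0.0022 m and x of logger in the frame of panel above -0.033 m and y of logger in the frame of panel between -0.012 and 0.012 m and z of logger in the frame of panel between 0.016 and 0.039 m and angle between logger's own z axis and vertical below 0.09 rad and linear speed of logger below 0.02 m/s); the robot touches nothing.
It fails at once if the logger is forced: its contact forces on the panel and stud, added up, pass 45 N (the spring's clamping is about 13 N of that when fully home) (contact force between logger and panel above 45 N).
It fails at once if a bottle, the jar or the beaker is moved more than 20 mm (distance of any of amber_bottle, beaker, jar, clear_bottle from where it was at the start of the episode above 0.02 m).
It also fails if it takes over 58 s, if anything falls off the work surface, if the arm or the gripper's body presses on something with over 40 N, if the wrist force passes 120 N, or if a joint passes its speed limit or range.

## Working session

There is one attempt and no reset: what is moved stays moved. The work goes in short steps, Python scripts to look and compute and a tool call to move; the robot and the scene stay as the last step left them, time stands still between calls to the robot, and variables do not carry over. Pictures are saved under pics/ and viewed, at most 10 in all, crops included, and the job is handed in when it is done.

Besides the shell and the picture viewer there is one more tool, called after ">>>" as name(argument=value, ...), one argument or row to a line, values as JSON. jog_arm: Moves the arm, as the interface text tells. Its arguments: {"type":"object","properties":{"rows":{"type":"array","items":{"type":"array","items":{"type":"number"}}},"jaw":{"type":"number"},"force":{"type":"number"}},"required":["rows"]}

```bash
mkdir -p pics
cat > h.py <<'E'
import numpy as np, cv2
from workcell import env
def shot(n,f=None):
    r=env.read_camera(n); 
    np.savez(f'pics/{f or n}.npz',**{k:np.array(v) for k,v in r.items() if k in('pixels','mtx','cam_to_world')})
    cv2.imwrite(f'pics/{f or n}.png',r['pixels'][:,:,::-1]); return r
def load(f): return np.load(f'pics/{f}.npz')
def ray(r,u,v):
    d=np.linalg.inv(r['mtx'])@[u,v,1]; T=r['cam_to_world']
    return T[:3,3],T[:3,:3]@[d[0],-d[1],-d[2]]
def plane(r,u,v,z,ax=2):
    o,d=ray(r,u,v); return o+d*(z-o[ax])/d[ax]
def proj(r,p):
    T=r['cam_to_world']; c=T[:3,:3].T@(np.array(p)-T[:3,3]); q=r['mtx']@[c[0],-c[1],-c[2]]; return q[:2]/q[2]
E
python3 - <<'E'
from h import *
a=shot('scene','s0');b=shot('top','t0')
for r in(a,b): print(r.keys(),r['mtx'],r['cam_to_world'])
print(env.get_state())
E
```

```text
dict_keys(['pixels', 'mtx', 'cam_to_world']) [[507.52892778   0.         314.15197823]
 [  0.         507.52892778 198.97228186]
 [  0.           0.           1.        ]] [[-0.32161146 -0.54609054  0.77353164  1.58322697]
 [ 0.9467488  -0.19862284  0.25340813  0.40929093]
 [ 0.01525727  0.81383911  0.58088994  0.89333672]
 [ 0.          0.          0.          1.        ]]
dict_keys(['pixels', 'mtx', 'cam_to_world']) [[425.43297897   0.         320.029934  ]
 [  0.         425.43297897 201.04487067]
 [  0.           0.           1.        ]] [[ 1.34461771e-03  9.98602058e-01 -5.28405395e-02  4.67478751e-01]
 [-9.99999096e-01  1.34334958e-03 -5.95156710e-05  5.15781335e-02]
 [ 1.15508450e-05  5.28405717e-02  9.98602961e-01  1.39152479e+00]
 [ 0.00000000e+00  0.00000000e+00  0.00000000e+00  1.00000000e+00]]
{'clock': 0.1, 'joint_pos': array([ 1.17637942e+00,  3.13946338e-01,  4.50916947e-02,  1.30360954e+00,
       -6.61862643e-06,  1.43117310e+00]), 'qvel': array([-3.37957296e-04, -1.52145429e-03,  3.95813869e-03, -9.66617011e-04,
       -1.85919708e-03, -7.35895653e-05]), 'tau': array([ 3.51764444e-03, -4.81724989e+01,  2.99245459e+01,  1.27591172e-02,
       -5.27369048e-05,  1.26639350e-05]), 'tcp_pos': array([0.144772  , 0.55600117, 0.23048571]), 'orientation': array([-2.16846542e-04,  1.27052464e-01,  9.91895648e-01, -8.05247130e-04]), 'wrist_force': array([ 0.12309374,  0.55773034, -1.39407806]), 'ft_torque': array([ 0.04486093, -0.02587335, -0.01448423]), 'grip_force': 0.0, 'finger_gap': 0.08539026023127134}
```

View pics/s0.png

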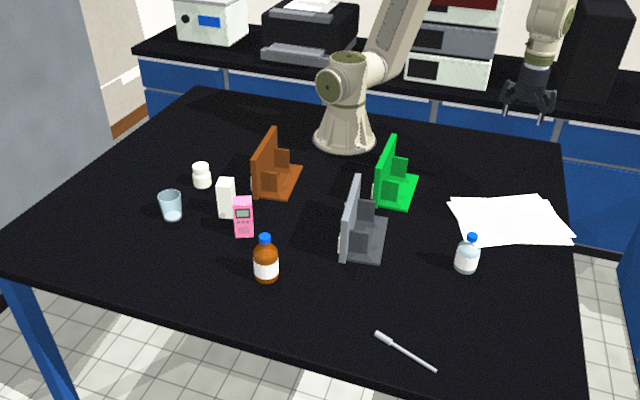

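View pics/t0.png

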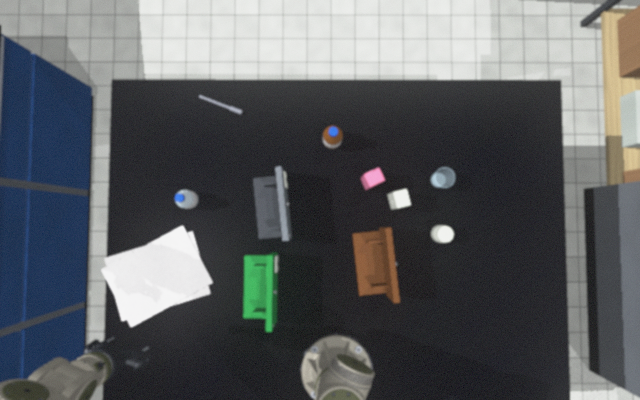

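Run:
```python
from h import *
t=load('t0'); im=t['pixels'].astype(int); s=load('s0')
def comp(m,x0,x1,y0,y1):
    k=np.zeros(m.shape,np.uint8);k[y0:y1,x0:x1]=m[y0:y1,x0:x1]
    c=max(cv2.findContours(k,0,1)[0],key=cv2.contourArea);return c
c=comp((im.min(2)>170),380,420,180,215)
R=cv2.minAreaRect(c);print('logger',R,cv2.contourArea(c))
for p in cv2.boxPoints(R):print(p,plane(t,*p,.11))
print(plane(t,*R[0],.11))
g=im.sum(2)/3
m=(g>95)&(np.ptp(im,axis=2)<35)
c=comp(m,270,300,155,250);R=cv2.minAreaRect(c);print('panel',R,cv2.contourArea(c))
for p in cv2.boxPoints(R):print(p,plane(t,*p,.14))
a=cv2.resize(t['pixels'][155:250,240:420],None,fx=4,fy=4,interpolation=cv2.INTER_CUBIC)
b=cv2.resize(s['pixels'][150:270,150:400],None,fx=2.88,fy=2.88,interpolation=cv2.INTER_CUBIC)[:210*2]
z=np.zeros((600,800,3),np.uint8);z[:380//1,:720]=a[:380]
z[380:600,:720]=cv2.resize(s['pixels'][165:235,150:380],(720,220),interpolation=cv2.INTER_CUBIC)
cv2.imwrite('pics/z1.png',z[:,:,::-1])
for n,(u,v,zz) in dict(jar=(442,234,.07),beaker=(443,178,.075),amber=(333,133,.13),pink=(373,178,.11),clear=(183,199,.11)).items():print(n,plane(t,u,v,zz))
```

```text
logger ((399.1765441894531, 198.70587158203125), (16.97749137878418, 18.91777801513672), 75.96376037597656) 273.5
[387.94122 192.7647 ] [ 0.56060369 -0.15337746  0.11      ]
[406.2942  188.17647] [ 0.57457474 -0.2089266   0.11      ]
[410.41187 204.64705] [ 0.52478023 -0.22087533  0.11      ]
[392.0589  209.23528] [ 0.51086619 -0.16543305  0.11      ]
[ 0.54267873 -0.18715133  0.11      ]
panel ((282.59210205078125, 202.9932098388672), (74.61041259765625, 11.745599746704102), 85.76361083984375) 577.0
[273.97955 166.22377] [0.63668821 0.18804026 0.14      ]
[285.69305 165.3561 ] [0.63931709 0.15339816 0.14      ]
[291.20465 239.76265] [0.41991881 0.13600868 0.14      ]
[279.49115 240.63033] [0.41733778 0.17033363 0.14      ]
jar [ 0.43567832 -0.32633901  0.07      ]
beaker [ 0.60937504 -0.33041302  0.075     ]
amber [0.73834739 0.01308541 0.13      ]
pink [ 0.6053177  -0.10849509  0.11      ]
clear [0.54091228 0.46511655 0.11      ]
```

View pics/z1.png

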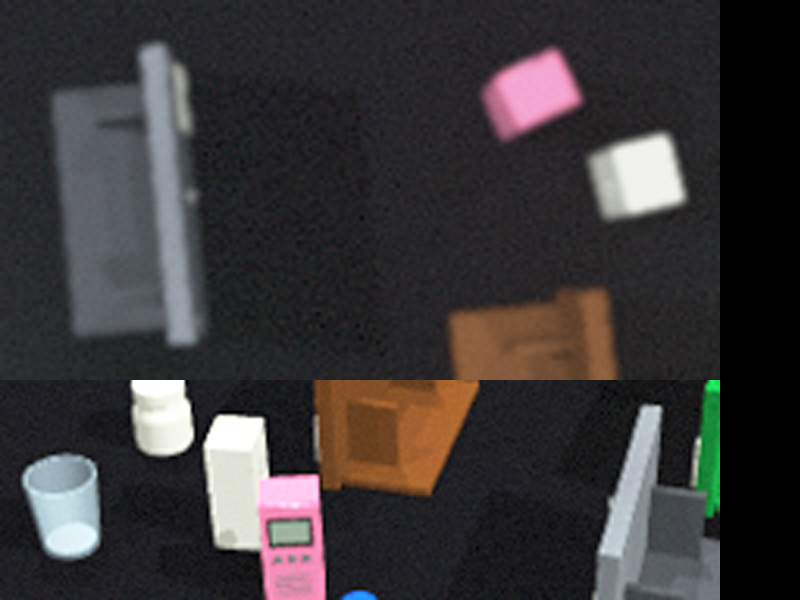

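The grey panel's top edge runs (279,240)–(286,166) in the top view, with the front toward −y. The white logger is at (399,199) and its display is not visible in either view. I'll move to a point between them and look with the wrist camera.

>>> jog_arm(
  rows=[
    [0.5,-0.9,0.7,0,0,-1],
    [1,-1.8,0.9,0,0,-2],
    [1.5,-2.6,0.9,0,0,-3],
    [2,-3.4,0.9,0,0,-4],
    [2.5,-4.3,0.9,0,0,-5],
    [3,-5.1,0.9,0,0,-6],
    [3.5,-6,0.9,0,0,-7],
    [4,-6.9,0.9,0,0,-8],
    [4.5,-7.7,0.9,0,0,-9],
    [5,-8.6,0.9,0,0,-10],
    [5.5,-9.4,0.9,0,0,-10.2],
    [6,-10.3,0.9,0,0,-10.2],
  ],
)

```text
clock: 1.1
tcp_pos: [0.3853, 0.1428, 0.2673]
orientation: [-0.0, 0.615, 0.789, 0.0]
wrist_force: [0.3, 1.3, -0.0]
finger_gap: 0.0854
grip_force: 0.0
```

>>> jog_arm(
  rows=[
    [0.5,-0.9,0,0,0,0],
    [1,-1.8,0,0,0,0],
    [1.5,-2.7,0,0,0,0],
    [2,-3.5,0,0,0,0],
    [2.4,-4.1,0,0,0,0],
    [2.4,-4.1,0,0,0,0],
    [2.4,-4.1,0,0,0,0],
  ],
)

```text
clock: 1.68
tcp_pos: [0.4811, -0.0208, 0.2664]
orientation: [-0.001, 0.615, 0.788, -0.0]
wrist_force: [0.4, 1.1, -0.1]
finger_gap: 0.0854
grip_force: 0.0
```

Run:
```python
from h import *
r=shot('wrist','w1'); print(r['mtx'],r['cam_to_world'].round(3)); s=env.get_state(); print(s['tcp_pos'],s['orientation'],s['joint_pos'])
print(proj(r,[.54,-.187,.11]),proj(r,[.528,.154,.11]))
```

```text
[[343.14428312   0.         315.51035586]
 [  0.         343.14428312 202.64693042]
 [  0.           0.           1.        ]] [[ 0.97  -0.23  -0.078  0.461]
 [ 0.243  0.918  0.315  0.059]
 [-0.001 -0.325  0.946  0.409]
 [ 0.     0.     0.     1.   ]]
[ 0.48042758 -0.01971743  0.26665617] [-9.54254636e-04  6.14805132e-01  7.88678429e-01 -2.74379501e-04] [-2.08391384e-01  1.23162481e-01 -1.09745499e-01  1.33984428e+00
  3.43340087e-04  1.11588677e+00]
[332.08858895 340.55589799] [433.70262998 -21.57393699]
```

View pics/w1.png

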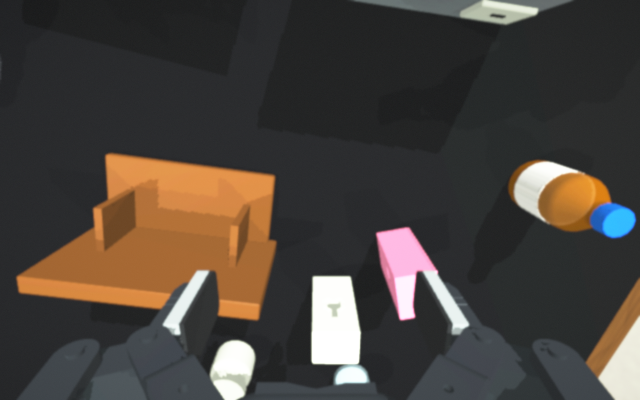

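The wrist view shows the keyhole at (335,309) on the face toward +y, so no large turn is needed. Next I'll measure the logger's edges.

Run:
```python
from h import *
r=load('w1'); im=r['pixels'].astype(int)
g=im.min(2)
k=np.zeros(g.shape,np.uint8); k[265:375,300:370]=(g[265:375,300:370]>130)
c=max(cv2.findContours(k,0,1)[0],key=cv2.contourArea)
ap=cv2.approxPolyDP(c,2.5,True)[:,0]; print(ap.tolist())
print([g[v,325:350:6].tolist() for v in range(306,336,3)])
for u,v in ap: print(u,v,plane(r,u,v,0)[:2].round(4),plane(r,u,v,.11)[:2].round(4))
```

```text
[[313, 276], [312, 362], [344, 364], [336, 374], [366, 374], [357, 365], [360, 331], [350, 277]]
[[253, 184, 185, 253, 252], [253, 224, 231, 253, 252], [252, 234, 227, 252, 252], [252, 236, 220, 252, 252], [252, 251, 250, 252, 252], [252, 252, 252, 252, 252], [252, 252, 252, 252, 252], [252, 252, 252, 252, 252], [253, 253, 253, 253, 253], [255, 255, 255, 255, 255]]
313 276 [ 0.5164 -0.18  ] [ 0.5013 -0.1157]
312 362 [ 0.5503 -0.323 ] [ 0.5261 -0.2202]
344 364 [ 0.5977 -0.315 ] [ 0.5608 -0.2143]
336 374 [ 0.5911 -0.3364] [ 0.556  -0.2299]
366 374 [ 0.6353 -0.3253] [ 0.5882 -0.2218]
357 365 [ 0.6172 -0.3121] [ 0.575  -0.2121]
360 331 [ 0.604  -0.2515] [ 0.5654 -0.1679]
350 277 [ 0.5656 -0.1693] [ 0.5373 -0.1078]
```

>>> jog_arm(
  rows=[
    [0.3,-0.9,0,0,0,0],
    [0.6,-1.8,0,0,0,0],
    [0.9,-2.6,0,0,0,-0.1],
    [1.2,-3.3,0,0,0,-0.2],
    [1.5,-4,0,0,0,-0.3],
    [1.63,-4.39,-0.5,0,0,-0.3],
    [1.63,-4.39,-1.3,0,0,-0.3],
    [1.63,-4.39,-2,0,0,-0.3],
    [1.63,-4.39,-2.3,0,0,-0.3],
    [1.63,-4.39,-2.5,0,0,-0.3],
    [1.63,-4.39,-2.5,0,0,-0.3],
  ],
)

```text
clock: 2.65
tcp_pos: [0.5449, -0.1931, 0.1657]
orientation: [-0.002, 0.626, 0.78, -0.0]
wrist_force: [-0.1, 0.1, -0.0]
finger_gap: 0.0854
grip_force: 0.0
```

Run:
```python
from h import *
r=shot('wrist','w2'); s=env.get_state(); print(s['tcp_pos'],s['orientation'])
im=r['pixels'].astype(int)
g=im.min(2)
print(proj(r,[.5456,-.1953,.11]))
u,v=proj(r,[.5456,-.1953,.11]).astype(int)
print([proj(r,np.array([.5456,-.1953,.11])+np.array([a*.977*.025-b*.211*.021,a*.211*.025+b*.977*.021,0])).round() for a,b in((1,1),(1,-1),(-1,-1),(-1,1))])
for vv in range(max(0,v-60),min(400,v+60),15): print(vv,np.where(g[vv,150:500]>200)[0][[0,-1]]+150 if (g[vv,150:500]>200).any() else None)
```

```text
[ 0.54577014 -0.19364373  0.16722259] [-5.85122240e-04  6.25947315e-01  7.79865127e-01 -2.61531409e-05]
[317.06839661 228.38427057]
[array([359., 197.]), array([356., 259.]), array([278., 258.]), array([276., 196.])]
168 [287 346]
183 [282 352]
198 [276 357]
213 [277 357]
228 [278 357]
243 [279 356]
258 [281 295]
273 [167 196]
```

View pics/w2.png

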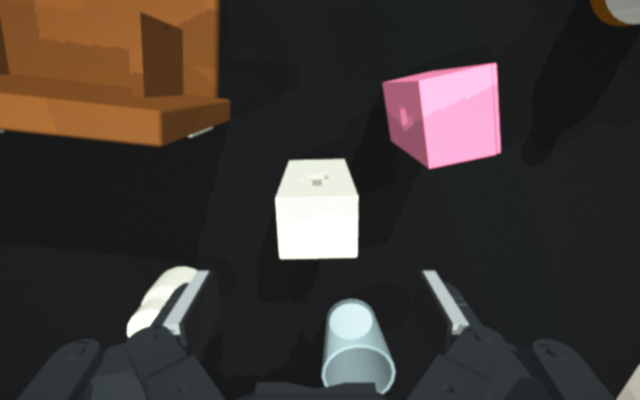

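The logger's top face, (276,197)–(357,259), matches the prediction to 1 px. I'll descend and grip.

>>> jog_arm(
  rows=[
    [0,-0.04,-0.6,0,0,0],
    [0,-0.04,-1.2,0,0,0],
    [0,-0.04,-1.8,0,0,0],
    [0,-0.04,-2.1,0,0,0],
    [0,-0.04,-2.3,0,0,0],
    [0,-0.04,-2.3,0,0,0],
    [0,-0.04,-2.3,0,0,0],
  ],
)

```text
clock: 3.28
tcp_pos: [0.547, -0.1968, 0.0766]
orientation: [0.001, 0.626, 0.78, 0.0]
wrist_force: [-0.3, 0.1, 0.6]
finger_gap: 0.0851
grip_force: 0.0
```

>>> jog_arm(
  rows=[
    [0,0,0,0,0,0],
    [0,0,0,0,0,0],
    [0,0,0,0,0,0],
    [0,0,0,0,0,0],
    [0,0,0,0,0,0],
    [0,0,0,0,0,0],
    [0,0,0,0,0,0],
    [0,0,0,0,0,0],
  ],
  jaw=1,
  force=60,
)

```text
clock: 3.95
tcp_pos: [0.5472, -0.1974, 0.0769]
orientation: [0.001, 0.627, 0.779, 0.0]
wrist_force: [-1.1, -0.2, 5.4]
finger_gap: 0.0496
grip_force: 62.8
```

>>> jog_arm(
  rows=[
    [0,0,0.4,0,0,0],
    [0,0,1.2,0,0,0],
    [0,0,2,0,0,0],
    [0,0,2.8,0,0,0],
    [-0.1,0.5,3.1,0,0,0],
    [-0.2,1.3,3.1,0.7,0,0],
    [-0.3,2.1,3.1,1.5,0,0],
    [-0.4,2.9,3,2.5,0,0],
    [-0.4,3.7,2.8,3.5,0,0],
    [-0.4,4.3,2.6,4.5,0,0],
    [-0.4,4.8,2.3,5.5,0,0],
    [-0.4,5,2,6.5,0,0],
  ],
)

```text
clock: 4.95
tcp_pos: [0.5303, 0.0054, 0.1562]
orientation: [-0.21, 0.589, 0.735, 0.262]
wrist_force: [-0.2, -0.1, -3.1]
finger_gap: 0.0492
grip_force: 62.5
```

>>> jog_arm(
  rows=[
    [0,0.1,-0.2,0.6,0,0],
    [0,0.2,-0.4,1,0,0],
    [0,0.2,-0.5,1,0,0],
    [0,0.2,-0.5,1,0,0],
    [0,0.2,-0.5,1,0,0],
  ],
)

```text
clock: 5.37
tcp_pos: [0.5303, 0.0111, 0.1355]
orientation: [-0.239, 0.579, 0.72, 0.298]
wrist_force: [0.7, 0.8, -2.5]
finger_gap: 0.0496
grip_force: 62.5
```

Run:
```python
from h import *
r=shot('wrist','w3'); s=env.get_state(); print({k:s[k].round(4) for k in('tcp_pos','orientation','joint_pos','wrist_force')},s['finger_gap'])
print(proj(r,[.528,.154,.11]))
```

```text
{'tcp_pos': array([0.5306, 0.0111, 0.1361]), 'orientation': array([-0.2388,  0.5788,  0.7205,  0.298 ]), 'joint_pos': array([-0.5035,  0.5321, -0.1209,  1.3652,  0.6671,  0.6926]), 'wrist_force': array([ 0.0803, -0.1388, -1.0445])} 0.04933534634373464
[338.12587634  85.93919257]
```

View pics/w3.png

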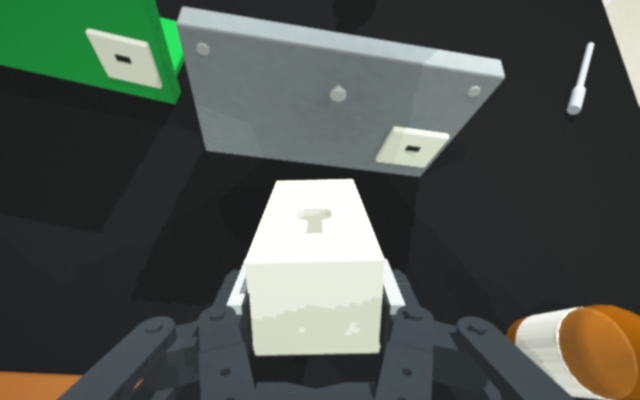

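The stud head is at about (338,94), the panel face corners are (182,22), (502,76), (206,151) and (419,176), and the logger's keyhole faces the panel. I'll enlarge the panel to read these precisely.

Run:
```python
from h import *
r=load('w3'); im=r['pixels']
cv2.imwrite('pics/z3.png',cv2.resize(im[0:185,172:512],None,fx=2.35,fy=2.35,interpolation=cv2.INTER_CUBIC)[:,:,::-1])
g=im.astype(int).min(2)
print(g[84:106,326:352:2])
for u,v in((206,151),(419,176)):print(plane(r,u,v,0).round(4))
for u,v in((182,22),(500,77)):print(plane(r,u,v,.14).round(4))
```

```text
[[105 106 106 106 105 109 114 108 104 104 104 105 106]
 [104 105 105 106 107 121 135 123 106 103 104 103 105]
 [104 104 106 105 113 140 157 146 112 105 104 104 105]
 [105 104 105 107 122 155 167 161 126 107 105 103 104]
 [104 104 105 117 139 166 173 173 148 118 106 104 104]
 [104 104 108 133 155 171 176 177 166 138 107 105 103]
 [104 104 112 145 162 169 171 174 174 155 114 105 105]
 [103 104 121 152 160 161 161 163 169 164 122 104 104]
 [101 103 128 154 155 154 155 155 159 162 128 105 104]
 [100 102 133 154 154 153 153 153 154 157 128 105 104]
 [ 99 101 137 154 153 154 153 153 153 153 127 106 105]
 [100 101 137 153 154 154 154 153 154 153 125 105 104]
 [100 101 132 153 155 155 154 154 154 152 123 104 105]
 [100 100 125 150 152 154 154 153 154 150 120 105 105]
 [100 100 115 145 151 151 153 152 153 144 113 105 105]
 [ 99 101 107 136 147 150 151 151 147 131 108 104 105]
 [ 99 100 103 121 138 145 145 144 134 116 106 105 104]
 [ 99  99 100 107 120 132 132 128 117 108 105 105 104]
 [ 99  99 100 102 109 117 116 113 108 105 104 105 105]
 [ 99 100 101 103 106 107 108 107 105 105 105 106 105]
 [ 99 100 101 104 106 106 106 105 105 105 105 104 105]
 [ 99 100 101 105 105 104 105 104 104 105 105 104 106]]
[0.4209 0.1432 0.    ]
[0.6376 0.1679 0.    ]
[0.4241 0.1455 0.14  ]
[0.6336 0.1654 0.14  ]
```

View pics/z3.png

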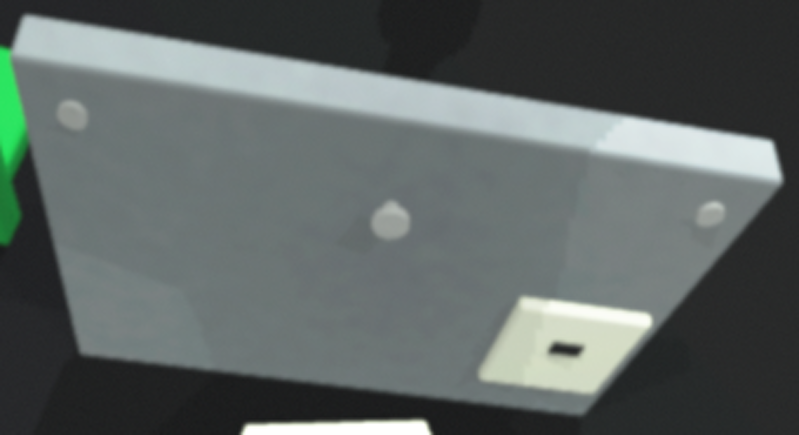

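```bash
cat >> h.py <<'E'
from scipy.spatial.transform import Rotation as Ro
def panel_stud():
    r=load('w3')
    P=[plane(r,206,150.2,0),plane(r,420.5,176.2,0),plane(r,177.1,24.3,.14),plane(r,504.3,77,.14)]
    a=(P[0]+P[2])/2; b=(P[1]+P[3])/2; d=(b-a)[:2]; L=np.linalg.norm(d); e=d/L   # e along panel -y
    n=np.array([e[1],-e[0]])  # outward
    mid=((a+b)/2)[:2]
    o,v=ray(r,338.4,94.5)
    m2=mid+n*.008; t=((m2-o[:2])@n)/(v[:2]@n); s=o+t*v
    return P,L,e,n,mid,s
E
python3 - <<'E'
from h import *
P,L,e,n,mid,s=panel_stud(); print(np.array(P).round(4),L,'e',e,np.degrees(np.arctan2(e[1],e[0])),'mid',mid,'stud',s,'lat',(s[:2]-mid)@e)
t=load('t0'); print('top check',proj(t,s))
r=load('w3'); g=r['pixels'].astype(int).min(2)
k=np.zeros(g.shape,np.uint8); k[172:362,240:392]=g[172:362,240:392]>150
c=max(cv2.findContours(k,0,1)[0],key=cv2.contourArea); print(cv2.approxPolyDP(c,3,True)[:,0].tolist())
print('rowprof',[(v,int(g[v,262]),int(g[v,315]),int(g[v,370])) for v in range(254,268)])
print('bot',[(v,int(g[v,280]),int(g[v,348])) for v in range(176,186)])
for v in (190,215,240,255): 
    w=np.where(g[v,235:395]>150)[0]+235; print(v,w[0],w[-1])
m=(g[200:240,295:335]<235); ys,xs=np.where(m);print('key',xs.min()+295,xs.max()+295,ys.min()+200,ys.max()+200)
for v in range(204,236,3): w=np.where(g[v,290:340]<238)[0]+290; print(v,w[0] if len(w) else 0,w[-1] if len(w) else 0)
E
```

```text
[[0.4206 0.1441 0.    ]
 [0.6392 0.1681 0.    ]
 [0.4221 0.1426 0.14  ]
 [0.6368 0.1664 0.14  ]] 0.21796682494847588 e [0.99395645 0.10977508] 6.302349906446943 mid [0.52966662 0.15527928] stud [0.52932259 0.14719264 0.10882161] lat -0.0012296639667575434
top check [288.37681355 202.99712118]
[[352, 179], [276, 181], [240, 270], [240, 313], [245, 282], [256, 354], [378, 351], [382, 288], [391, 306], [391, 270]]
rowprof [(254, 254, 254, 254), (255, 254, 254, 254), (256, 254, 254, 254), (257, 254, 254, 254), (258, 254, 254, 254), (259, 254, 254, 253), (260, 254, 253, 244), (261, 253, 247, 229), (262, 250, 232, 224), (263, 237, 225, 223), (264, 226, 223, 223), (265, 223, 223, 223), (266, 223, 223, 223), (267, 223, 222, 223)]
bot [(176, 28, 30), (177, 29, 48), (178, 30, 112), (179, 61, 206), (180, 143, 250), (181, 230, 254), (182, 252, 254), (183, 254, 254), (184, 254, 254), (185, 254, 254)]
190 273 357
215 263 366
240 253 376
255 247 382
key 298 331 209 233
204 0 0
207 0 0
210 303 330
213 299 331
216 297 331
219 302 325
222 307 321
225 307 322
228 307 322
231 306 322
234 0 0
```

```bash
cat > pnp.py <<'E'
from h import *
P,L,e,n,mid,s=panel_stud()
r=load('w3'); T=r['cam_to_world']; K=r['mtx']
obj=np.array([[.021,.025,0],[.021,-.025,0],[.021,.025,.11],[.021,-.025,.11]])
img=np.array([[277,180.],[352.3,178],[243.7,263.3],[384.2,260.5]])
ok,rv,tv=cv2.solvePnP(obj,img,K,None,flags=cv2.SOLVEPNP_IPPE)
print('res',(cv2.projectPoints(obj,rv,tv,K,None)[0][:,0]-img).round(1).tolist())
print('key proj',cv2.projectPoints(np.array([[.021,0,.062],[.021,0,.0835]]),rv,tv,K,None)[0][:,0])
F=np.diag([1,-1,-1.]); Rw=T[:3,:3]@F@cv2.Rodrigues(rv)[0]; pw=T[:3,:3]@F@tv[:,0]+T[:3,3]
q=env.get_state()['orientation'];Rt=Ro.from_quat(q[[1,2,3,0]]).as_matrix(); p=np.array([0.5306,0.0111,0.1361])
print('logger in tool R\n',(Rt.T@Rw).round(3),'p',(Rt.T@(pw-p)).round(4))
Rp=np.column_stack([[-n[0],-n[1],0],[-e[0],-e[1],0],[0,0,1]])  # panel axes
dR=Rp@Rw.T; rv2=Ro.from_matrix(dR).as_rotvec()
print('turn logger->panel, units of 6deg',(np.degrees(rv2)/6).round(3))
print('tool orient after',Ro.from_matrix(dR@Rt).as_quat().round(3))
# target: keyhole at stud: logger origin s.t. back plane d off panel
for d in(.03,.0):
    key=np.array([.021,0,.062]); st=s.copy(); st[:2]=s[:2]-n*.008+n*d
    pl=st-Rp@key
    tcp=pl+dR@(p-pw); print('d',d,'logger',pl.round(4),'tcp',tcp.round(4),'shift',((tcp-p)/.04).round(3))
print('n',n)
E
python3 pnp.py
```

```text
res [[-0.2, -0.1], [0.3, 0.0], [0.3, 0.3], [-0.4, -0.1]]
key proj [[314.27911335 213.14061896]
 [314.08418371 231.30723619]]
logger in tool R
 [[ 1.    -0.026 -0.01 ]
 [-0.026 -1.     0.   ]
 [-0.01   0.    -1.   ]] p [ 0.0025 -0.0011  0.0765]
turn logger->panel, units of 6deg [-7.569  0.493 -1.211]
tool orient after [ 0.677  0.736 -0.003  0.004]
d 0.03 logger [0.534  0.1045 0.0468] tcp [0.5353 0.1029 0.1233] shift [ 0.118  2.294 -0.32 ]
d 0.0 logger [0.5307 0.1343 0.0468] tcp [0.532  0.1327 0.1233] shift [ 0.036  3.039 -0.32 ]
n [ 0.10977508 -0.99395645]
```

The logger and panel measurements agree, but the wrist camera shows about 1.5° of roll bias. The pads hold the logger square, so I'll correct the bias from that and recompute.

```bash
cat >> pnp.py <<'E'
print('---- corrected')
import h
M=(Rt.T@Rw)@np.diag([1,-1,-1.]).T
Tc=T.copy(); Tc[:3,:3]=Rt@M.T@Rt.T@T[:3,:3]
rc={'mtx':K,'cam_to_world':Tc}
h.load=lambda f: rc
P,L,e,n,mid,s=panel_stud(); print(np.array(P).round(4),L,'yaw',np.degrees(np.arctan2(e[1],e[0])),'mid',mid,'stud',s,'lat',(s[:2]-mid)@e)
print('top proj',proj(np.load('pics/t0.npz'),s))
Rw=Tc[:3,:3]@F@cv2.Rodrigues(rv)[0]; pw=Tc[:3,:3]@F@tv[:,0]+Tc[:3,3]
print('logger in tool',(Rt.T@(pw-p)).round(4))
Rp=np.column_stack([[-n[0],-n[1],0],[-e[0],-e[1],0],[0,0,1]]); dR=Rp@Rw.T
print('turn',(np.degrees(Ro.from_matrix(dR).as_rotvec())/6).round(3), 'n',n)
for d in(.03,.0):
    st=s.copy(); st[:2]+=n*(d-.008); pl=st-Rp@[.021,0,.062]; tcp=pl+dR@(p-pw); print(d,'logger',pl.round(4),'tcp',tcp.round(4),'shift',((tcp-p)/.04).round(3))
E
python3 pnp.py | sed -n '/corr/,$p'
```

```text
---- corrected
[[0.4193 0.1427 0.    ]
 [0.6364 0.1599 0.    ]
 [0.4231 0.1425 0.14  ]
 [0.6348 0.1573 0.14  ]] 0.2150178847437315 yaw 4.2708706185193925 mid [0.52841289 0.15060684] stud [0.52951756 0.14266706 0.10914155] lat 0.0005103118314550342
top proj [289.86889692 202.92948971]
logger in tool [ 0.0003 -0.0032  0.0756]
turn [-7.47   0.543 -1.293] n [ 0.07447174 -0.99722312]
0.03 logger [0.5327 0.0998 0.0471] tcp [0.536  0.0998 0.1228] shift [ 0.134  2.217 -0.333]
0.0 logger [0.5305 0.1297 0.0471] tcp [0.5337 0.1297 0.1228] shift [ 0.079  2.965 -0.333]
```

>>> jog_arm(
  rows=[
    [0,0,0,-1.1,0.07,-0.18],
    [0,0,0,-2.2,0.14,-0.36],
    [0,0,0,-3.3,0.22,-0.54],
    [0,0.2,0,-4.4,0.29,-0.72],
    [0,0.5,0,-5.5,0.37,-0.9],
    [0.05,0.9,-0.1,-6.6,0.44,-1.09],
    [0.1,1.3,-0.2,-7.5,0.5,-1.25],
    [0.12,1.7,-0.33,-7.5,0.5,-1.25],
    [0.12,2,-0.33,-7.5,0.5,-1.25],
    [0.12,2,-0.33,-7.5,0.5,-1.25],
    [0.12,2,-0.33,-7.5,0.5,-1.25],
  ],
)

```text
clock: 6.33
tcp_pos: [0.535, 0.0917, 0.1231]
orientation: [0.001, 0.678, 0.735, 0.0]
wrist_force: [-0.1, -0.0, -2.2]
finger_gap: 0.0494
grip_force: 62.5
```

Run:
```python
from h import *
s=env.get_state(); R=Ro.from_quat(s['orientation'][[1,2,3,0]]).as_matrix()
print(s['tcp_pos'],s['wrist_force'],'\n',R.round(4),np.degrees(np.arctan2(R[1,1],R[0,1])))
b=shot('top','t2'); a=shot('scene','s2')
z=np.zeros((600,800,3),np.uint8)
u,v=proj(b,[.53,.12,.12]).astype(int); z[:300,:400]=cv2.resize(b['pixels'][v-38:v+37,u-50:u+50],(400,300),interpolation=cv2.INTER_CUBIC)
u,v=proj(a,[.53,.12,.1]).astype(int); z[:300,400:]=cv2.resize(a['pixels'][v-75:v+75,u-100:u+100],(400,300),interpolation=cv2.INTER_CUBIC)
w=shot('wrist','w4'); z[300:,:480]=cv2.resize(w['pixels'],(480,300))
cv2.imwrite('pics/z4.png',z[:,:,::-1])
```

```text
[0.53496036 0.09168403 0.1230979 ] [-0.07756566 -0.02973402 -2.21371972] 
 [[-0.0802  0.9968  0.0029]
 [ 0.9968  0.0802 -0.0013]
 [-0.0015  0.0027 -1.    ]] 4.599803069077814
```

View pics/z4.png

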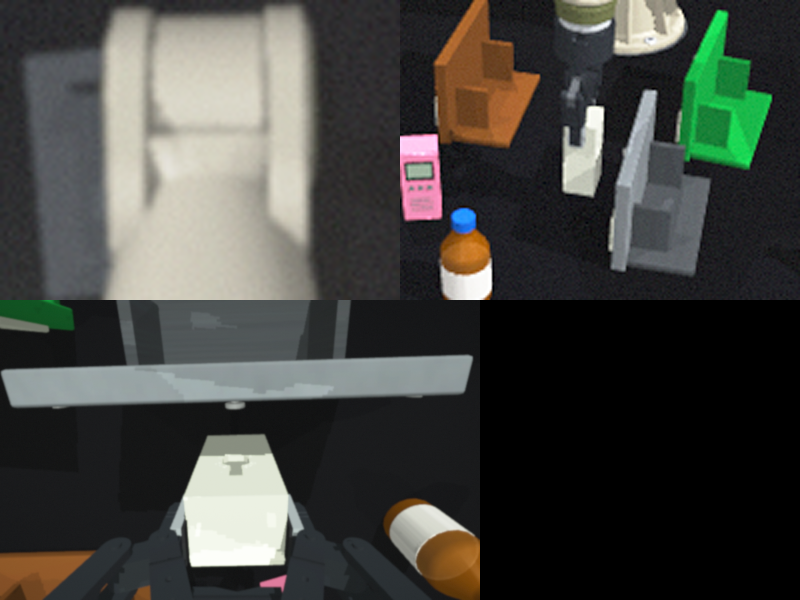

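Run:
```python
from h import *
r=load('w4'); g=r['pixels'].astype(int).min(2)
cv2.imwrite('pics/z5.png',cv2.resize(r['pixels'][100:280,230:400],(680,600),interpolation=cv2.INTER_CUBIC)[:,:,::-1])
# logger top edges and panel front-top edge
def edge(u,v0,v1,sgn): 
    d=np.diff(g[v0:v1,u]); i=np.argmax(sgn*d); return v0+i
us=np.r_[30:240:15,380:580:15]; f=np.polyfit(us,[edge(u,110,155,-1) for u in us],1); print('panel front top edge',f)
us=np.arange(255,380,8); print([edge(u,240,275,1) for u in us])
for a,b in(((100,np.polyval(f,100)),(550,np.polyval(f,550))),):
    A=plane(r,*a,.14);B=plane(r,*b,.14);print('panel yaw in cam',np.degrees(np.arctan2(*(B-A)[[1,0]])),A,B)
for v in range(268,380,20):
    w=np.where(g[v,240:400]>200)[0]+240; print(v,w[0],w[-1])
```

```text
panel front top edge [-2.97773148e-02  1.43471923e+02]
[np.int64(261), np.int64(261), np.int64(260), np.int64(261), np.int64(261), np.int64(260), np.int64(261), np.int64(260), np.int64(260), np.int64(259), np.int64(259), np.int64(260), np.int64(259), np.int64(259), np.int64(258), np.int64(240)]
panel yaw in cam 6.143959874279352 [0.4520956  0.14748203 0.14      ] [0.61302559 0.16480537 0.14      ]
268 245 383
288 248 381
308 251 378
328 252 373
348 254 360Traceback (most recent call last):
  File "<stdin>", line 12, in <module>
IndexError: index 0 is out of bounds for axis 0 with size 0
```

View pics/z5.png

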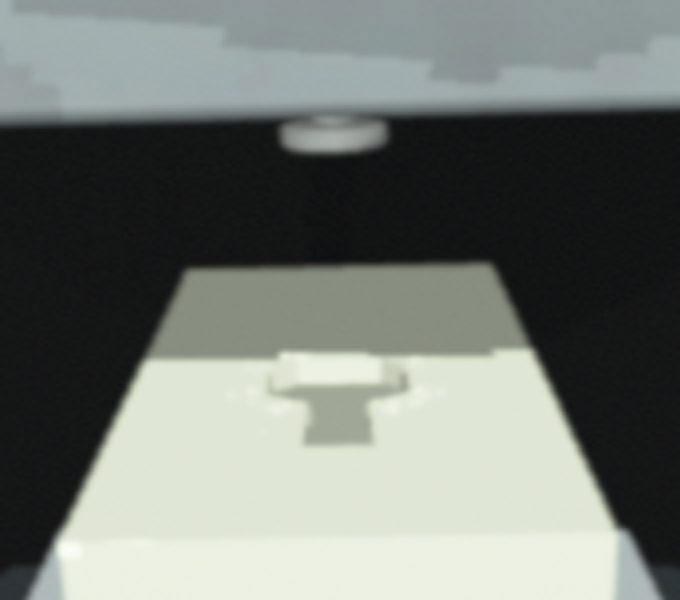

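The stud head at (313,141) and keyhole centre at (314,212) in the wrist image line up laterally within about 0.5 mm. I'll approach slowly along the panel normal.

>>> jog_arm(
  rows=[
    [-0.01,0.2,0,0,0,0],
    [-0.03,0.4,0,0,0,0],
    [-0.04,0.55,0,0,0,0],
    [-0.05,0.65,0,0,0,0],
    [-0.05,0.72,0,0,0,0],
    [-0.05,0.75,0,0,0,0],
    [-0.05,0.75,0,0,0,0],
  ],
)

```text
clock: 7.07
tcp_pos: [0.5329, 0.1217, 0.1221]
orientation: [0.001, 0.678, 0.735, 0.0]
wrist_force: [-0.6, 0.2, -2.0]
finger_gap: 0.0492
grip_force: 62.5
```

>>> jog_arm(
  rows=[
    [0,0.02,0,0,0,0],
    [0,0.04,0,0,0,0],
    [0,0.06,0,0,0,0],
    [0,0.06,0,0,0,0],
  ],
)

```text
clock: 7.4
tcp_pos: [0.533, 0.1237, 0.1221]
orientation: [0.001, 0.679, 0.734, 0.0]
wrist_force: [-0.3, -0.9, -2.8]
finger_gap: 0.0495
grip_force: 62.5
```

>>> jog_arm(
  rows=[
    [0,0.02,0,0,0,0],
    [0,0.04,0,0,0,0],
    [0,0.06,0,0,0,0],
    [0,0.06,0,0,0,0],
  ],
)

```text
clock: 7.73
tcp_pos: [0.533, 0.1262, 0.1221]
orientation: [0.001, 0.679, 0.735, 0.0]
wrist_force: [1.2, -0.7, -2.5]
finger_gap: 0.0493
grip_force: 62.5
```

>>> jog_arm(
  rows=[
    [0,0.02,0,0,0,0],
    [0,0.04,0,0,0,0],
    [0,0.06,0,0,0,0],
    [0,0.06,0,0,0,0],
  ],
)

```text
clock: 8.07
tcp_pos: [0.5329, 0.1286, 0.1221]
orientation: [0.001, 0.679, 0.735, 0.0]
wrist_force: [1.2, 0.2, -1.8]
finger_gap: 0.0495
grip_force: 62.5
```

>>> jog_arm(
  rows=[
    [0,0.02,0,0,0,0],
    [0,0.03,0,0,0,0],
    [0,0.04,0,0,0,0],
    [0,0.04,0,0,0,0],
  ],
)

```text
clock: 8.4
tcp_pos: [0.5329, 0.1301, 0.1221]
orientation: [0.001, 0.679, 0.735, 0.0]
wrist_force: [0.1, -0.5, -2.8]
finger_gap: 0.049
grip_force: 62.5
```

>>> jog_arm(
  rows=[
    [0,0.02,0,0,0,0],
    [0,0.03,0,0,0,0],
    [0,0.03,0,0,0,0],
  ],
)

```text
clock: 8.65
tcp_pos: [0.533, 0.1314, 0.1221]
orientation: [0.001, 0.679, 0.735, 0.0]
wrist_force: [-0.4, -1.0, -2.0]
finger_gap: 0.0495
grip_force: 62.5
```

>>> jog_arm(
  rows=[
    [0,0.02,0,0,0,0],
    [0,0.03,0,0,0,0],
    [0,0.03,0,0,0,0],
  ],
)

```text
clock: 8.9
tcp_pos: [0.533, 0.1325, 0.1221]
orientation: [0.001, 0.679, 0.735, 0.0]
wrist_force: [0.1, 0.3, -2.7]
finger_gap: 0.0493
grip_force: 62.5
```

>>> jog_arm(
  rows=[
    [0,0.02,0,0,0,0],
    [0,0.03,0,0,0,0],
    [0,0.03,0,0,0,0],
  ],
)

```text
clock: 9.15
tcp_pos: [0.5329, 0.1326, 0.1222]
orientation: [0.002, 0.679, 0.734, -0.001]
wrist_force: [0.1, -5.6, -2.2]
finger_gap: 0.0494
grip_force: 63.0
```

>>> jog_arm(
  rows=[
    [0,0.02,0,0,0,0],
    [0,0.03,0,0,0,0],
    [0,0.03,0,0,0,0],
  ],
)

```text
clock: 9.4
tcp_pos: [0.5329, 0.1326, 0.1222]
orientation: [0.003, 0.679, 0.734, -0.002]
wrist_force: [-0.8, -10.3, -0.3]
finger_gap: 0.0491
grip_force: 63.3
```

Contact came at the predicted panel depth with a force of about 10 N. I'll ease off a little and start down.

>>> jog_arm(
  rows=[
    [0,-0.02,0,0,0,0],
    [0,-0.02,0,0,0,0],
    [0,-0.02,-0.03,0,0,0],
    [0,-0.02,-0.06,0,0,0],
    [0,-0.02,-0.09,0,0,0],
    [0,-0.02,-0.12,0,0,0],
    [0,-0.02,-0.12,0,0,0],
  ],
)

```text
clock: 9.98
tcp_pos: [0.5337, 0.1327, 0.1178]
orientation: [0.003, 0.679, 0.734, -0.0]
wrist_force: [0.4, -6.1, 0.0]
finger_gap: 0.0496
grip_force: 63.2
```

>>> jog_arm(
  rows=[
    [0,0,-0.02,0,0,0],
    [0,0,-0.04,0,0,0],
    [0,0,-0.06,0,0,0],
    [0,0,-0.06,0,0,0],
  ],
)

```text
clock: 10.32
tcp_pos: [0.5338, 0.1327, 0.1157]
orientation: [0.003, 0.679, 0.734, -0.0]
wrist_force: [-0.5, -6.6, 1.0]
finger_gap: 0.0496
grip_force: 63.3
```

>>> jog_arm(
  rows=[
    [0.01,-0.02,-0.02,0,0,0],
    [0.02,-0.02,-0.05,0,0,0],
    [0.02,-0.02,-0.08,0,0,0],
    [0.02,-0.02,-0.1,0,0,0],
    [0.02,-0.02,-0.1,0,0,0],
  ],
)

```text
clock: 10.73
tcp_pos: [0.5335, 0.1327, 0.1132]
orientation: [0.002, 0.679, 0.735, -0.0]
wrist_force: [-5.2, -4.7, 11.9]
finger_gap: 0.0491
grip_force: 64.9
```

>>> jog_arm(
  rows=[
    [0,0,-0.02,0,0,0],
    [0,0,-0.05,0,0,0],
    [0,0,-0.08,0,0,0],
    [0,0,-0.1,0,0,0],
    [0,0,-0.1,0,0,0],
  ],
)

```text
clock: 11.15
tcp_pos: [0.533, 0.1326, 0.1082]
orientation: [0.001, 0.679, 0.735, -0.001]
wrist_force: [-4.8, -4.6, 8.9]
finger_gap: 0.0493
grip_force: 64.7
```

>>> jog_arm(
  rows=[
    [-0.02,0,-0.02,0,0,0],
    [-0.02,0,-0.05,0,0,0],
    [-0.02,0,-0.08,0,0,0],
    [-0.02,0,-0.08,0,0,0],
  ],
)

```text
clock: 11.48
tcp_pos: [0.5329, 0.1326, 0.1052]
orientation: [0.002, 0.679, 0.735, -0.0]
wrist_force: [-2.6, -5.2, 8.5]
finger_gap: 0.0496
grip_force: 64.6
```

>>> jog_arm(
  rows=[
    [0,0,-0.02,0,0,0],
    [0,0,-0.05,0,0,0],
    [0,0,-0.06,0,0,0],
    [0,0,-0.06,0,0,0],
  ],
)

```text
clock: 11.82
tcp_pos: [0.5329, 0.1326, 0.1026]
orientation: [0.002, 0.679, 0.735, -0.0]
wrist_force: [-3.3, -4.5, 8.7]
finger_gap: 0.049
grip_force: 64.5
```

>>> jog_arm(
  rows=[
    [0,0,-0.015,0,0,0],
    [0,0,-0.03,0,0,0],
    [0,0,-0.03,0,0,0],
  ],
)

```text
clock: 12.07
tcp_pos: [0.5329, 0.1326, 0.1016]
orientation: [0.002, 0.679, 0.735, -0.0]
wrist_force: [-3.7, -5.5, 9.2]
finger_gap: 0.0492
grip_force: 64.7
```

>>> jog_arm(
  rows=[
    [0,0,-0.015,0,0,0],
    [0,0,-0.03,0,0,0],
    [0,0,-0.03,0,0,0],
  ],
)

```text
clock: 12.32
tcp_pos: [0.5329, 0.1326, 0.1007]
orientation: [0.002, 0.679, 0.735, -0.0]
wrist_force: [-4.0, -5.5, 11.0]
finger_gap: 0.0495
grip_force: 64.9
```

>>> jog_arm(
  rows=[
    [0,0,-0.015,0,0,0],
    [0,0,-0.025,0,0,0],
    [0,0,-0.025,0,0,0],
  ],
)

```text
clock: 12.57
tcp_pos: [0.533, 0.1326, 0.1004]
orientation: [0.002, 0.678, 0.735, 0.0]
wrist_force: [-5.3, -5.8, 17.1]
finger_gap: 0.0495
grip_force: 65.5
```

>>> jog_arm(
  rows=[
    [0,0,-0.015,0,0,0],
    [0,0,-0.015,0,0,0],
    [0,0,-0.015,0,0,0],
  ],
)

```text
clock: 12.82
tcp_pos: [0.533, 0.1326, 0.1002]
orientation: [0.002, 0.678, 0.735, 0.0]
wrist_force: [-7.2, -6.0, 19.2]
finger_gap: 0.0492
grip_force: 65.9
```

It stopped dead 22 mm down with 19 N on the wrist. I'll unload and then release.

>>> jog_arm(
  rows=[
    [-0.01,-0.01,0.015,0,0,0],
    [-0.015,-0.02,0.03,0,0,0],
    [-0.015,-0.02,0.03,0,0,0],
  ],
)

```text
clock: 13.07
tcp_pos: [0.5329, 0.1326, 0.1003]
orientation: [0.002, 0.678, 0.735, 0.001]
wrist_force: [-3.7, -2.2, 9.6]
finger_gap: 0.0495
grip_force: 64.2
```

>>> jog_arm(
  rows=[
    [0,0,0,0,0,0],
    [0,0,0,0,0,0],
    [0,0,0,0,0,0],
    [0,0,0,0,0,0],
    [0,0,0,0,0,0],
    [0,0,0,0,0,0],
  ],
  jaw=-0.2,
)

```text
clock: 13.57
tcp_pos: [0.5325, 0.1327, 0.0984]
orientation: [0.001, 0.679, 0.735, 0.0]
wrist_force: [1.4, 0.6, -0.1]
finger_gap: 0.0515
grip_force: 0.3
```

>>> jog_arm(
  rows=[
    [0,0,0,0,0,0],
    [0,0,0,0,0,0],
    [0,0,0,0,0,0],
    [0,0,0,0,0,0],
    [0,0,0.3,0,0,0],
    [0,0,0.9,0,0,0],
    [0,0,1.6,0,0,0],
    [0,0,2.2,0,0,0],
    [0,-0.5,2.6,0,0,0],
    [0,-1.2,2.6,0,0,0],
    [0,-1.8,2.6,0,0,0],
    [0,-2,2.6,0,0,0],
  ],
  jaw=-1,
)

```text
clock: 14.57
tcp_pos: [0.5326, 0.0501, 0.2031]
orientation: [0.002, 0.679, 0.734, 0.0]
wrist_force: [-0.0, -0.9, -0.6]
finger_gap: 0.0852
grip_force: 0.0
```

Run:
```python
from h import *
w=shot('wrist','w6'); a=shot('scene','s6')
z=np.zeros((600,640,3),np.uint8); z[:400]=w['pixels']; u,v=proj(a,[.53,.12,.1]).astype(int)
z[400:,:320]=cv2.resize(a['pixels'][v-50:v+50,u-80:u+80],(320,200),interpolation=cv2.INTER_CUBIC)
cv2.imwrite('pics/z6.png',z[:,:,::-1]); print(env.get_state()['tcp_pos'])
```

```text
[0.53232016 0.05128789 0.20250354]
```

View pics/z6.png

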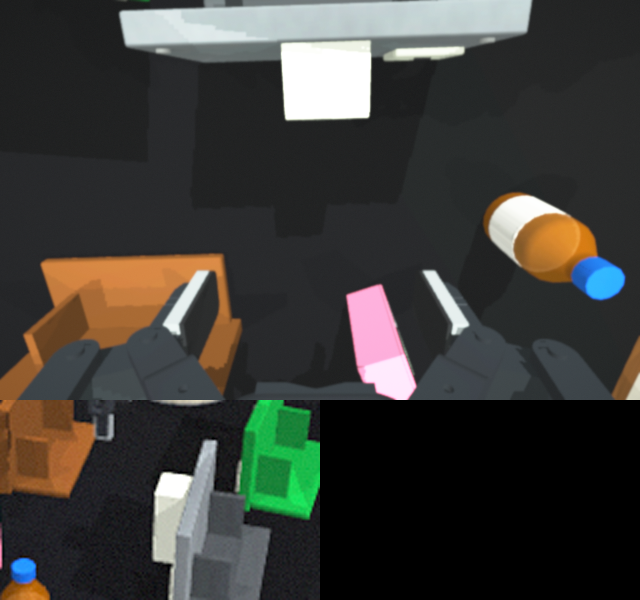

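The logger hangs square and flat on the panel (top face (281,42)–(370,120)), the gripper is clear and the bystanders have not moved. Handing in.

```bash
python3 -c "
from workcell import env
print(env.hand_in())"
```

```text
the job is handed in; nothing more can be done
None
```

I hung the white logger on the grey panel's stud, pulled it down about 22 mm until it stopped dead (peak about 19 N at the wrist), let go, and handed the job in. No verdict came back; the last images showed it flat and upright with nothing else disturbed.

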